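# Put the post back into the cup-tree stand

## Robot

A 6-joint arm with a two-finger parallel gripper is mounted at the origin on the work surface. World frame = base frame: x ahead of the robot, y to its left, z up, the work surface at z = 0. Lengths are in m, angles in rad, forces in N, time in s.
With the tool pointing down it reaches from about 0.425 to 0.95 m from the base axis. Payload 14.7 kg.
Tool frame: the origin (TCP) lies midway between the tips of the shut fingers; the grasp point (between the pads) lies 19 mm behind it; z points along the fingers, y is the direction in which the jaws open and shut (so a half turn about z gives the same grasp; the last joint's range is limited). The gripper opens to 85 mm and grips with 20 to 120 N. Pads are 22 mm wide; open, the fingers measure 114 mm over their backs; the gripper's body (76 mm by 85 mm) begins 54 mm behind the grasp point. The pads swing forward as they close: fully open they stand 13 mm farther back than shut.
Start: joints at [-1.307, 0.48, 1.596, -0, 1.065, -0.047], TCP at [0.199, -0.619, 0.231] pointing down, gripper open.
Joint ranges: [-2.75, 2.75], [-0.82, 2.05], [0.23, 2.67], [-1.56, 4.7], [0.09, 2.69], [-2.92, 2.92]. Speed limits (rad/s): [1.89, 1.89, 2.39, 3.01, 3.01, 3.01].

## Interface

Orientations are given as a unit quaternion [x, y, z, w].
In Python, from cell import bot, camera, spotter gives the robot as it stands.
- The arm moves only by the shell command python3 -m creep 'ROWS' [OPENING] [FORCE]. ROWS is JSON, a list that holds one entry, the list of rows, each a list of 6 numbers: the shift along the world's x, y, z in m, then the turn, a rotation vector about the world's x, y, z in rad. In form: [[[dx, dy, dz, rx, ry, rz], ...]]. A call has 1 to 10 rows; each row is the pose to reach, as a shift and turn from the pose measured when the call began; what a row does not reach only later rows make up. A row lasts 1/12 s, in which the tool goes at most 41.7 mm and 7.16 degrees, less where a joint would pass 70% of its speed; a pose out of reach is approached as far as the arm can. A call with a gripper value outside its range is refused whole. OPENING is the finger opening in m, from 0 to 0.0854, set as the call begins (- or left out, the last holds). The fingers move at their own pace and stop on an object; FORCE is the grip in N (left out, the last holds). Time passes only in rows, so rows that repeat a pose let the fingers close. It gives the time, the measured TCP pose, the force and the opening at its end, in the units of the state.
- bot.read_state(): the state, without advancing time (a new reading comes with each control period).
- camera(name): name is "scene" or "top" or "wrist"; returns a dict with "color" (384x512x3 uint8, red, green, blue), "depth" (384x512 float32, m along the optical axis (not along the pixel's ray), 0 where there is no reading), "fx", "fy", "cx", "cy" (pixels), "dist" ([k1, k2, p1, p2, k3] as OpenCV has them; the pictures are not rectified), "R" (3x3) and "t" (3): a world point X has camera coordinates R X + t; the wrist camera has in their place "T_tool_cam" (4x4, takes a point from camera to tool coordinates, whose origin is the TCP and whose axes are the flange's). Camera axes: x right, y down, z forward; pixel columns grow to the right and rows downward; lengths in m; the calibration is good to about 2 mm. A picture is of the moment at which its call begins: read the wrist's pose just before it.
- bot.close_job(): hands the job in, once; it reports no verdict.
Trained networks look in a picture, given as the dict that the camera call returned (one of the last four; its "shot" number tells which), for a name from the list of things; names that differ only in an ending like _2 or _b are one class to them, and where a whole thing is asked for, a point or a joint stands for the part that bears it (a point fixed in the world has none). Each returns a list of dicts, best first, with "confidence" (0 to 1); they miss things now and then, are a little off and sometimes report something else, mostly with a low value. They report only what shows in the picture. A call takes as long as a camera call. They do not tell look-alikes from the thing itself.
- spotter.masks_of(label, picture): "region" (384x512 bool, what is visible of it) and "bbox" ([centre column, centre row, width, height] as shares, 0 to 1, of the picture: columns of its width, rows of its height, round what is visible of it).
- spotter.pinpoint(label, picture): "centre" ([column, row] as shares, 0 to 1, of the picture: columns of its width, rows of its height: a listed point, or the origin of a listed thing).
The state is a dict: "clock": time; "q": joint angles; "dq": joint speeds; "effort": joint torques, N m; "eef_pos": TCP position; "eef_rot": TCP orientation; "wrist_force": force on the tool from outside, world axes, zero at the start; "torque": the same for the moment, N m; "gripper_width": finger opening in m.
Only numpy, scipy, OpenCV 4.12 (cv2) and the standard library are available. Lean on these libraries where they do the work, as an engineer would, in place of code of your own. Each camera call takes 0.05 s, during which the arm holds its last target.

## Task

Lift the wooden cup-tree post out of its stone drying block and set it back in the cup-tree stand: its hole is hidden in the dark floor of the stand's collar up to a centimetre from the middle, so slide the post's foot about over that floor with light pressure until it drops in, then see it fully home, upright, and let go. Never force the post against the stand, and leave the other things on the table where they are.

Things in the scene. Friction and masses are not known exactly. Their poses are not given: they have to be found in the camera images.
- post: Loose cup-tree post, pale wood, 90 to 180 g, standing upright in the drying block at the start. Origin at the centre of its foot's underside, z up to its head. Round shaft 16 mm across, foot chamfered by 2 mm; four cup arms (8 mm rods along +x, -x, +y, -y, reaching 50 mm from the axis) 80 to 104 mm above the foot; above them the head (see post_head).
- post_head (a point): Middle of the post's square head, 132 mm above its foot, axes as the post's. The head is 24 x 24 mm, sides along x and y, from 112 to 152 mm above the foot: grip it here from above.
- block: Fixed stone drying block, 76 x 76 x 42 mm, origin at the centre of its underside, z up. A 20 mm wide hole in the middle of its top, 30 mm deep, holds the post loosely: the post's foot is at z = 12 mm.
- stand: Fixed wooden cup-tree stand, origin at the centre of its underside, z up. Square foot 120 x 120 x 40 mm; in its middle a round collar 66 mm outside, rim at z = 72 mm. Inside the collar is a round well, 50 mm wide, with a flat dark floor at z = 33 mm (see well_floor). It does not move.
- well_floor (a point): Middle of the well's floor, 33 mm above the stand's underside, axes as the stand's. In the floor is one blind hole for the post: 17.5 mm wide, 1 mm chamfer, 22 mm deep (bottom at stand z = 11 mm). Its axis lies anywhere up to 8 mm from here along x and up to 8 mm along y, new each time and not measured.
- collar_rim (a point): Middle of the collar's mouth, 72 mm above the stand's underside. The well's floor below (hole and all) is sprung: it starts to sink at about 2 N, gives 1 mm per 0.8 N more and meets a hard stop after 6 mm (about 7 N); it springs back up when unloaded or when the post's foot finds the hole.
- salt: Bystander, leave alone: salt shaker, white, 44 mm wide, 77 mm tall, near the middle of the table. Origin at the centre of its underside.
- pepper: Bystander, leave alone: pepper shaker, dark wood, 44 mm wide, 77 mm tall, near the middle of the table. Origin at the centre of its underside.
- mug: Bystander, leave alone: green mug, 82 mm wide, 90 mm tall, on the far side. Origin at the centre of its underside.
- teacup: Bystander, leave alone: white teacup, 84 mm wide, 62 mm tall, on the far side. Origin at the centre of its underside.
- bowl: Bystander, leave alone: green bowl, 120 mm wide, 55 mm tall, on the far side. Origin at the centre of its underside.
- jar: Bystander, leave alone: pale jar with a black lid, 84 mm wide, 110 mm tall, at the left. Origin at the centre of its underside.
- teabox: Bystander, leave alone: cardboard tea box, 75 x 120 x 65 mm, at the right. Origin at the centre of its underside.
Mind the look-alikes: they are no part of the job. Of the things shaped like the post, the wood one is meant.

How it is judged:
By the outcome, as a careful person would: the job done as asked, in the order asked, and still so for the second after the job is handed in, with the robot touching nothing.
It also fails if it takes over 72 s, if anything falls off the work surface, if the arm or the gripper's body presses on something with over 40 N, if the wrist force passes 120 N, or if a joint passes its speed limit or range.

## Working session

There is one attempt and no reset: what is moved stays moved. The work goes in short steps, Python scripts to look and compute and a shell command to move; the robot and the scene stay as the last step left them, time stands still between calls to the robot, and variables do not carry over. Pictures are saved under pics/ and viewed, and the job is handed in when it is done.

```bash
ls; mkdir -p pics; cat > h.py <<'E'
import numpy as np, cv2
from cell import bot, camera, spotter
def save(n,im): cv2.imwrite('pics/'+n+'.png',im[...,::-1])
E
python3 - <<'E'
from h import *
s=bot.read_state(); print(s)
for n in ('scene','top'):
    p=camera(n); save(n+'0',p['color']); np.savez(n+'0.npz',**{k:v for k,v in p.items()})
    print(n,p['R'],p['t'],p['fx'],p['dist'])
    for l in ('post','post_head','block','stand','well_floor','collar_rim'):
        for d in spotter.pinpoint(l,p)[:4]: print(l,np.round(np.array(d['centre'])*[512,384],1),round(d['confidence'],2))
E
```

```text
pics
{'clock': 0.0, 'q': array([-1.30661556e+00,  4.80796352e-01,  1.59688263e+00, -1.83756184e-05,
        1.06509457e+00, -4.66186047e-02]), 'dq': array([ 0.00033738,  0.00021162, -0.00243381,  0.00245711,  0.00223374,
       -0.00054018]), 'effort': array([ 1.14457878e-03, -9.50634956e+01, -4.30172968e+01, -2.14471006e-04,
        1.24792193e-02,  5.28347175e-05]), 'eef_pos': array([ 0.19867731, -0.61845671,  0.23069215]), 'eef_rot': array([ 9.87948886e-01,  1.54779358e-01, -7.20911142e-05, -5.86089733e-04]), 'wrist_force': array([-0.29351833,  0.11167323, -0.80926119]), 'torque': array([ 0.03993132, -0.04274762,  0.01626371]), 'gripper_width': 0.08556955609129338}
scene [[-0.81279701  0.58253776  0.00328364]
 [ 0.39724501  0.558369   -0.72829971]
 [-0.42609556 -0.59065542 -0.68525087]] [ 0.49746361 -0.13044181  1.35807112] 373.1368803289133 [-0.03661294  0.          0.          0.          0.        ]
post [206.1 186.7] 0.86
post [254.  182.8] 0.74
post [289.6 175.5] 0.74
post [230.6 212.2] 0.66
post_head [251.2 150.4] 0.89
post_head [206.4 158.6] 0.81
post_head [289.4 142.1] 0.77
post_head [229.8 179.9] 0.55
block [253.4 183.5] 0.96
stand [322.9 255.5] 0.61
well_floor [376.  327.6] 0.75
well_floor [324.5 253.4] 0.74
collar_rim [330.8 241.6] 0.71
collar_rim [325.6 249.5] 0.18
top [[-0.01098816 -0.99990332 -0.00852139]
 [-0.9985139   0.011427   -0.05328618]
 [ 0.0533784   0.00792321 -0.99854292]] [-0.00648328  0.58186875  1.10344479] 359.58791228334513 [-0.10485489  0.          0.          0.          0.        ]
post [332.8 182.8] 0.85
post [288.6 178.7] 0.68
post [312.6 217.9] 0.62
post [298.7 259.3] 0.55
post_head [345.5 174. ] 0.79
post_head [319.2 221.1] 0.68
post_head [311.1 214.8] 0.65
post_head [305.9 264.1] 0.64
block [311.1 219.8] 0.93
stand [192.3 215.1] 0.83
well_floor [195.7 216.2] 0.95
collar_rim [191.7 214.2] 0.62
collar_rim [255.3 185.6] 0.41
```

```bash
python3 - <<'E'
import cv2
a=cv2.imread('pics/scene0.png')
cv2.imwrite('pics/scene_crop.png',cv2.resize(a[100:260,150:350],None,fx=4,fy=4,interpolation=cv2.INTER_CUBIC)[:600,:800])
b=cv2.imread('pics/top0.png')
cv2.imwrite('pics/top_crop.png',cv2.resize(b[140:290,150:360],None,fx=3.8,fy=3.8,interpolation=cv2.INTER_CUBIC))
E
```

```text
(no output)
```

View pics/scene0.png

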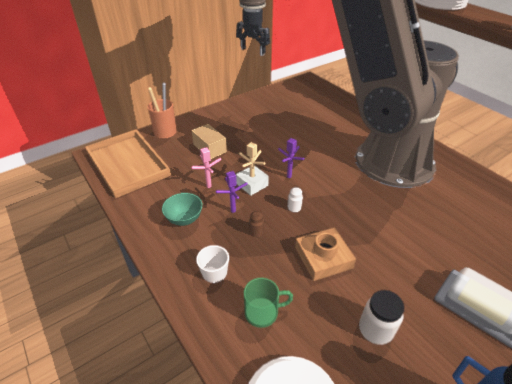

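View pics/top0.png

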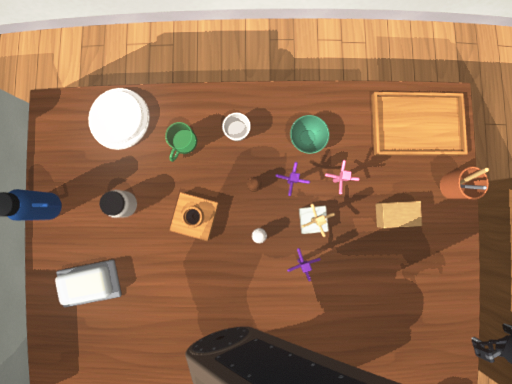

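```bash
sleep 1
```

```text
(no output)
```

View pics/scene_crop.png

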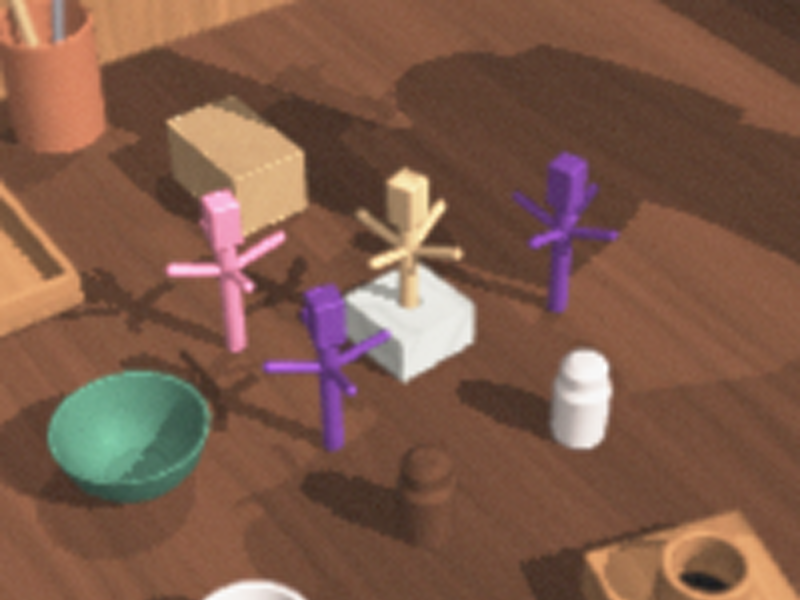

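View pics/top_crop.png

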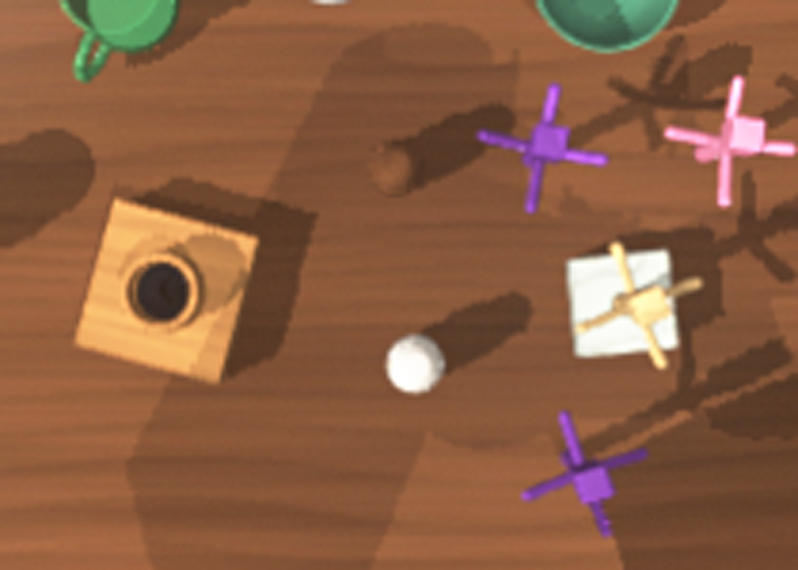

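The pictures show four posts: pale wood in the white stone block (scene 254,165; top 318,220), pink (scene 206,165) and two purple (scene 232,190 and 290,158). The pale wood one standing in the block fits the description, and the enlarged crops confirm it. The stand is at scene 325,250 and top 192,216.

```bash
cat >> h.py <<'E'
def ray(p,uv):
    K=np.array([[p['fx'],0,p['cx']],[0,p['fy'],p['cy']],[0,0,1]],float)
    n=cv2.undistortPoints(np.array([[uv]],float),K,np.array(p['dist'],float))[0,0]
    R=np.array(p['R']);t=np.array(p['t']); return -R.T@t, R.T@np.array([n[0],n[1],1])
def atz(p,uv,z):
    o,d=ray(p,uv); return o+d*(z-o[2])/d[2]
def proj(p,X):
    K=np.array([[p['fx'],0,p['cx']],[0,p['fy'],p['cy']],[0,0,1]],float)
    return cv2.projectPoints(np.array(X,float).reshape(-1,1,3),cv2.Rodrigues(np.array(p['R'],float))[0],np.array(p['t'],float),K,np.array(p['dist'],float))[0][:,0]
E
python3 - <<'E'
from h import *
S=dict(np.load('scene0.npz')); T=dict(np.load('top0.npz'))
print('head T',atz(T,(319.2,221.1),.144),'S',atz(S,(251.2,150.4),.144))
print('block S',atz(S,(253.4,183.5),0),'T',atz(T,(311.1,219.8),0), atz(T,(311.1,219.8),.0))
print('stand S',atz(S,(322.9,255.5),0),'T',atz(T,(192.3,215.1),0))
print('well',atz(S,(324.5,253.4),.033),atz(T,(195.7,216.2),.033))
print('rim',atz(S,(330.8,241.6),.072),atz(S,(325.6,240.5),.072),atz(T,(191.7,214.2),.072))
# stand color/dark ellipse in top
c=T['color'].astype(int)
dark=(c.sum(2)<150); dark[:200]=0; dark[235:]=0; dark[:,:178]=0; dark[:,210:]=0
n,l,st,ce=cv2.connectedComponentsWithStats(dark.astype(np.uint8)); 
for i in range(1,n): print('dark',st[i],ce[i])
# block outline in top: grayish
def hull(m):
    n,l,st,ce=cv2.connectedComponentsWithStats(m.astype(np.uint8)); i=1+st[1:,4].argmax(); return (l==i)
m=(c.min(2)>150)&(c.max(2)-c.min(2)<45); m[:200]=0;m[240:]=0;m[:,290:]&=True;m[:,:290]=0;m[:,340:]=0
cnt=cv2.findContours(m.astype(np.uint8),0,2)[0]; r=cv2.minAreaRect(np.vstack(cnt)); b=cv2.boxPoints(r)
X=np.array([atz(T,u,.042) for u in b]); print('block top rect',X.mean(0),X, [np.degrees(np.arctan2(*(X[(i+1)%4]-X[i])[1::-1])) for i in range(2)])
z=T['depth']; 
# stand points via depth top
v,u=np.mgrid[180:250,160:230]; P=[]
R=np.array(T['R']);t=np.array(T['t'])
for a,bb in zip(u.ravel(),v.ravel()):
    if z[bb,a]>0:
        o,d=ray(T,(a,bb)); P.append(o+d*z[bb,a])
P=np.array(P); k=(P[:,2]>.03)&(P[:,2]<.055); r=cv2.minAreaRect(P[k,:2].astype(np.float32)); print('stand rect',r)
k=(P[:,2]>.06)&(P[:,2]<.09); r=cv2.minEnclosingCircle(P[k,:2].astype(np.float32)); print('collar',r, P[k,:].mean(0))
v,u=np.mgrid[195:250,285:345]; P=[]
for a,bb in zip(u.ravel(),v.ravel()):
    if z[bb,a]>0:
        o,d=ray(T,(a,bb)); P.append(o+d*z[bb,a])
P=np.array(P); k=(P[:,2]>.035)&(P[:,2]<.05); print('block',cv2.minAreaRect(P[k,:2].astype(np.float32)))
k=(P[:,2]>.155)&(P[:,2]<.18); print('head',cv2.minAreaRect(P[k,:2].astype(np.float32)),P[k].mean(0),k.sum())
E
```

```text
head T [ 0.49590254 -0.19458051  0.144     ] S [ 0.50232026 -0.19191076  0.144     ]
block S [ 0.49269961 -0.19514746  0.        ] T [ 0.49653267 -0.19417212  0.        ] [ 0.49653267 -0.19417212  0.        ]
stand S [0.50959208 0.1672748  0.        ] T [0.5153879  0.18039532 0.        ]
well [0.5219964  0.18108167 0.033     ] [0.5121196  0.16401471 0.033     ]
rim [0.50640733 0.18150702 0.072     ] [0.51503114 0.17068741 0.072     ] [0.51848673 0.16931744 0.072     ]
dark [187 210  12  14 108] [192.81481481 216.7962963 ]
block top rect [ 0.49837653 -0.1941323   0.042     ] [[ 0.53356129 -0.15007083  0.042     ]
 [ 0.54066352 -0.23174854  0.042     ]
 [ 0.46309414 -0.23810086  0.042     ]
 [ 0.45618717 -0.15660897  0.042     ]] [np.float64(-85.03038563561554), np.float64(-175.31837647805548)]
stand rect ((0.5120625495910645, 0.17020945250988007), (0.12271009385585785, 0.11778014898300171), 74.40986633300781)
collar ((0.5110257267951965, 0.1704311966896057), 0.03204365819692612) [0.51088417 0.16843598 0.06929512]
block ((0.49714091420173645, -0.19698850810527802), (0.07621930539608002, 0.07494724541902542), 5.530303001403809)
head ((0.4974190294742584, -0.19498172402381897), (0.023701300844550133, 0.02440214343369007), 22.104772567749023) [ 0.49757785 -0.19433276  0.16251968] 82
```

```bash
python3 -m creep '[[[0.1,0.141,0.02,0,0,0.03],[0.2,0.282,0.03,0,0,0.075],[0.2985,0.4235,0.04,0,0,0.075],[0.2985,0.4235,0.04,0,0,0.075],[0.2985,0.4235,0.04,0,0,0.075],[0.2985,0.4235,0.04,0,0,0.075],[0.2985,0.4235,0.04,0,0,0.075],[0.2985,0.4235,0.04,0,0,0.075],[0.2985,0.4235,0.04,0,0,0.075],[0.2985,0.4235,0.04,0,0,0.075]]]' 0.085 40
```

```text
clock: 1.53
eef_pos: [0.4389, -0.2776, 0.2642]
eef_rot: [0.981, 0.192, 0.0, 0.0]
wrist_force: [2.2, -1.5, 0.9]
gripper_width: 0.0848
```

```bash
python3 -m creep '[[[0.0586,0.0826,0.0,0,0,0],[0.0586,0.0826,0.0,0,0,0],[0.0586,0.0826,0.0,0,0,0],[0.0586,0.0826,0.0,0,0,0],[0.0586,0.0826,0.0,0,0,0],[0.0586,0.0826,0.0,0,0,0]]]'
cat >> h.py <<'E'
def wristcam():
    from scipy.spatial.transform import Rotation as Ro
    s=bot.read_state(); p=camera('wrist')
    Tw=np.eye(4); Tw[:3,:3]=Ro.from_quat(s['eef_rot']).as_matrix(); Tw[:3,3]=s['eef_pos']
    C=np.linalg.inv(Tw@np.array(p['T_tool_cam'])); p['R']=C[:3,:3]; p['t']=C[:3,3]
    return s,p
def cloud(p,box=(0,384,0,512)):
    K=np.array([[p['fx'],0,p['cx']],[0,p['fy'],p['cy']],[0,0,1]],float)
    v,u=np.mgrid[box[0]:box[1],box[2]:box[3]]; z=p['depth'][box[0]:box[1],box[2]:box[3]].ravel()
    n=cv2.undistortPoints(np.stack([u.ravel(),v.ravel()],-1)[:,None].astype(float),K,np.array(p['dist'],float))[:,0]
    P=np.c_[n*z[:,None],z]; return (P-np.array(p['t']))@np.array(p['R']), z>0
E
python3 - <<'E'
from h import *
s,p=wristcam(); print(s['eef_pos'],s['eef_rot'],s['wrist_force']); save('w1',p['color'])
print(p['R'],p['t'])
for d in spotter.pinpoint('post_head',p)[:3]: print(np.array(d['centre'])*[512,384],d['confidence'],atz(p,np.array(d['centre'])*[512,384],.144))
P,ok=cloud(p); k=ok&(P[:,2]>.155)&(P[:,2]<.175)&(abs(P[:,0]-.497)<.04)&(abs(P[:,1]+.195)<.04)
print(k.sum(),P[k].mean(0),cv2.minAreaRect(P[k,:2].astype(np.float32)))
E
```

```text
clock: 2.03
eef_pos: [0.4973, -0.1952, 0.2642]
eef_rot: [0.981, 0.192, 0.0, 0.0]
wrist_force: [-0.4, 1.0, -0.9]
gripper_width: 0.0848
[ 0.49726153 -0.19523911  0.26420177] [9.81420918e-01 1.91866865e-01 5.25561556e-05 2.91786352e-04] [-0.40013612  0.96389238 -0.89146527]
[[ 3.76460547e-01 -9.26432650e-01 -2.60135155e-05]
 [-8.80814127e-01 -3.57931934e-01  3.09921287e-01]
 [-2.87130510e-01 -1.16650224e-01 -9.50762218e-01]] [-0.36856651  0.31738237  0.53063418]
[254.6176 178.4064] 0.78 [ 0.49941044 -0.19410474  0.144     ]
[163.7888 280.2048] 0.66 [ 0.38157495 -0.1545994   0.144     ]
[409.1904  66.5088] 0.58 [ 0.62181247 -0.26715633  0.144     ]
1001 [ 0.50019984 -0.19595946  0.16257344] ((0.4992193877696991, -0.1965956836938858), (0.023902898654341698, 0.02337842807173729), 21.546567916870117)
```

View pics/w1.png

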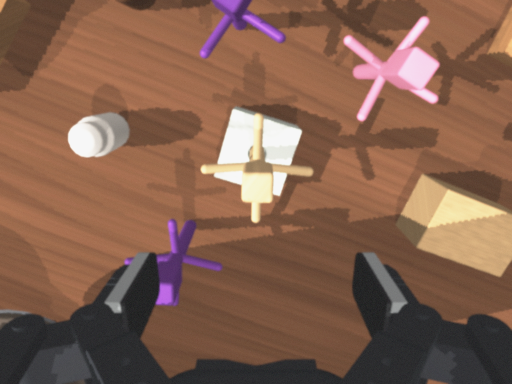

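The wrist view shows the pale post's head at (257,185), between the open jaws in x. The measured head is at (0.499,-0.196), yaw about 22°, which matches the jaws. I'll go down.

```bash
python3 -m creep '[[[0.0015,-0.0005,-0.035,0,0,0],[0.0015,-0.0005,-0.065,0,0,0],[0.0015,-0.0005,-0.095,0,0,0],[0.0015,-0.0005,-0.12,0,0,0],[0.0015,-0.0005,-0.132,0,0,0],[0.0015,-0.0005,-0.137,0,0,0],[0.0015,-0.0005,-0.137,0,0,0],[0.0015,-0.0005,-0.137,0,0,0]]]'; python3 -m creep '[[[0,0,0,0,0,0],[0,0,0,0,0,0],[0,0,0,0,0,0],[0,0,0,0,0,0],[0,0,0,0,0,0],[0,0,0,0,0,0],[0,0,0,0,0,0],[0,0,0,0,0,0],[0,0,0,0,0,0],[0,0,0,0,0,0]]]' 0.01 45
```

```text
clock: 2.8
eef_pos: [0.4986, -0.1971, 0.1278]
eef_rot: [0.982, 0.191, 0.0, 0.0]
wrist_force: [0.8, 0.2, 0.5]
gripper_width: 0.0851
clock: 3.63
eef_pos: [0.4988, -0.1969, 0.1283]
eef_rot: [0.982, 0.191, 0.001, 0.0]
wrist_force: [-1.2, 1.1, 7.5]
gripper_width: 0.0235
```

```bash
python3 -m creep '[[[0,0,0.005,0,0,0],[0,0,0.015,0,0,0],[0,0,0.03,0,0,0],[0,0,0.05,0,0,0],[0,0,0.075,0,0,0],[0,0,0.1,0,0,0],[0,0,0.12,0,0,0],[0,0,0.13,0,0,0],[0,0,0.13,0,0,0],[0,0,0.13,0,0,0]]]'
python3 - <<'E'
from h import *
s,p=wristcam(); print(s['eef_pos'],s['wrist_force'],s['torque']); save('w2',p['color'])
p=camera('scene'); save('s2',cv2.resize(p['color'][60:260,130:390],None,fx=3,fy=3))
E
```

```text
clock: 4.47
eef_pos: [0.4987, -0.1969, 0.2583]
eef_rot: [0.982, 0.191, 0.001, 0.001]
wrist_force: [0.2, -0.2, -3.0]
gripper_width: 0.0235
[ 0.4987183  -0.19692085  0.25827144] [ 0.18120004 -0.18972443 -2.96230861] [0.00822914 0.05067901 0.02984054]
```

View pics/w2.png

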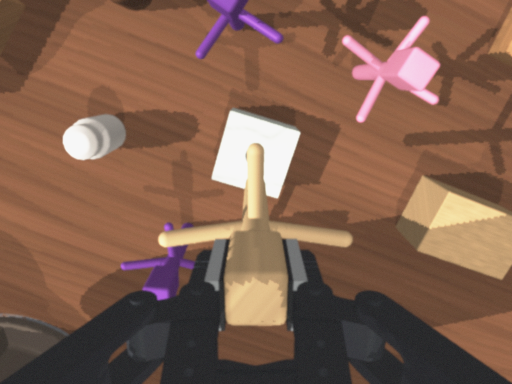

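View pics/s2.png

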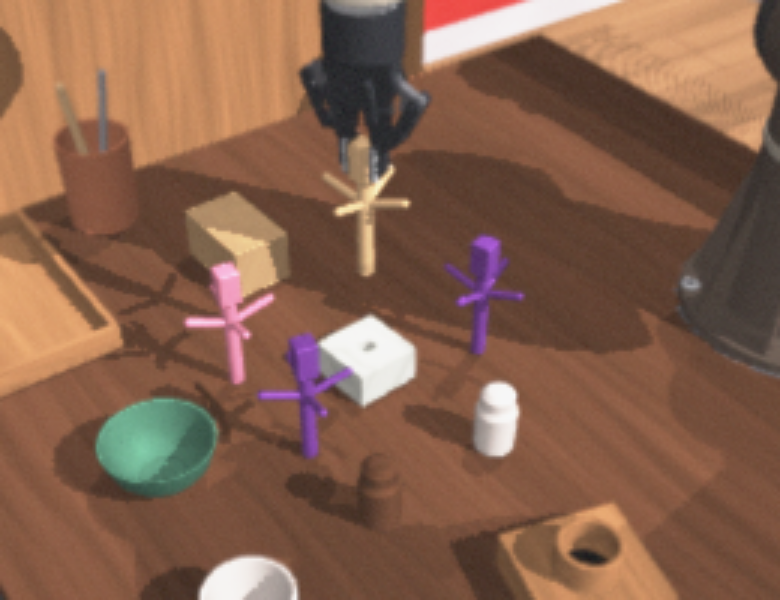

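```bash
python3 - <<'E'
from h import *
S=dict(np.load('scene0.npz'))
print(proj(S,[[.4988,-.1969,.1423],[.499,-.1955,.1423],[.4988,-.1969,.2743],[.499,-.1955,.294]])-[130,60])
p=camera('scene'); c=p['color'].astype(int)
m=np.zeros(c.shape[:2],bool); m[125:165,235:270]=1
m&=(c[...,0]>150)&(c[...,0]-c[...,2]>40)
for r in range(125,158): 
    u=np.where(m[r])[0]
    if len(u): print(r,u.min(),u.max(),len(u))
# cloud of shaft
P,ok=cloud(p); k=m.ravel()&ok; Q=P[k]; 
for a in np.arange(.13,.26,.01):
    kk=(Q[:,2]>a)&(Q[:,2]<a+.01); 
    if kk.sum(): print(round(a,2),kk.sum(),Q[kk].mean(0))
E
```

```text
[[121.21822041  89.67891183]
 [121.42191065  89.91800883]
 [120.77971639  52.46714607]
 [120.93134259  46.60870918]]
125 246 255 10
126 247 265 12
127 247 266 20
128 245 266 22
129 242 253 12
130 241 253 13
131 242 253 8
132 250 253 4
133 250 254 5
134 250 254 5
135 250 254 5
136 250 254 5
137 250 254 5
138 250 254 5
139 250 254 5
140 250 254 5
141 250 254 5
142 250 254 5
143 250 254 5
144 250 254 5
145 250 254 5
146 250 254 5
147 250 254 5
148 250 254 5
149 251 254 4
150 251 254 4
151 251 253 3
0.14 8 [ 0.49928993 -0.18918963  0.14491244]
0.15 14 [ 0.50044052 -0.1893334   0.15494516]
0.16 13 [ 0.50074723 -0.18951298  0.1654456 ]
0.17 12 [ 0.50081432 -0.18928805  0.17428934]
0.18 15 [ 0.50081282 -0.18914376  0.18458133]
0.19 15 [ 0.50003247 -0.19011132  0.19461365]
0.2 13 [ 0.50086849 -0.18915978  0.20548997]
0.21 13 [ 0.50161685 -0.19116234  0.21476153]
0.22 21 [ 0.50321517 -0.19275323  0.22688966]
0.23 46 [ 0.5055663  -0.17936136  0.2351601 ]
0.24 11 [ 0.51565934 -0.16636997  0.24228604]
```

```bash
python3 -m creep '[[[0.001,0.015,0,0,0,0],[0.002,0.04,0,0,0,0],[0.003,0.075,0,0,0,0],[0.004,0.11,0,0,0,0],[0.005,0.145,0,0,0,0],[0.007,0.18,0,0,0,0],[0.009,0.215,0,0,0,0],[0.01,0.25,0,0,0,0],[0.01,0.275,0,0,0,0],[0.01,0.285,0,0,0,0]]]'
python3 - <<'E'
from h import *
s,p=wristcam(); print(s['eef_pos'],s['wrist_force'],s['torque']); save('w3',p['color'])
def anal(p,tag):
    P,ok=cloud(p); k=ok&(np.hypot(P[:,0]-.512,P[:,1]-.170)<.045)
    a=k&(P[:,2]>.062)&(P[:,2]<.082); Q=P[a]; 
    print(tag,a.sum(),Q.mean(0),cv2.minEnclosingCircle(Q[:,:2].astype(np.float32)))
    A=np.c_[2*Q[:,:2],np.ones(len(Q))]; x=np.linalg.lstsq(A,(Q[:,:2]**2).sum(1),rcond=None)[0]; print(' fit',x[:2])
    f=k&(P[:,2]<.045)&(np.hypot(P[:,0]-.512,P[:,1]-.170)<.03); print(' floor',f.sum(),P[f].mean(0) if f.sum() else 0)
    k=ok&(np.abs(P[:,0]-.512)<.1)&(np.abs(P[:,1]-.17)<.1)&(P[:,2]>.03)&(P[:,2]<.05); print(' foot',cv2.minAreaRect(P[k,:2].astype(np.float32)))
anal(p,'wrist')
p=camera('scene'); save('s3',cv2.resize(p['color'][100:300,200:460],None,fx=3,fy=3)); anal(p,'scene')
anal(dict(np.load('scene0.npz')),'scene0'); anal(dict(np.load('top0.npz')),'top0')
E
```

```text
clock: 5.45
eef_pos: [0.5073, 0.0914, 0.2558]
eef_rot: [0.981, 0.192, -0.001, -0.001]
wrist_force: [-0.9, 0.2, -2.0]
gripper_width: 0.0234
[0.50732676 0.09135006 0.25579482] [-0.87119063  0.15693723 -1.97924816] [ 0.00634538  0.0539623  -0.0046358 ]
wrist 1357 [0.51371474 0.17090944 0.07026898] ((0.5124431848526001, 0.17106829583644867), 0.031653400510549545)
 fit [0.51298304 0.17033602]
 floor 1782 [0.5073826  0.17473534 0.0312455 ]
 foot ((0.5118230581283569, 0.17119468748569489), (0.12031985074281693, 0.12137027829885483), 73.75928497314453)
scene 203 [0.5153149  0.17541418 0.06889333] ((0.513273298740387, 0.17345988750457764), 0.03209972009062767)
 fit [0.5141002  0.17412297]
 floor 110 [0.49706581 0.16071069 0.03586415]
 foot ((0.5127431154251099, 0.1730811893939972), (0.1237761601805687, 0.12267205119132996), 74.10000610351562)
scene0 202 [0.51544849 0.17557375 0.06902425] ((0.5137143731117249, 0.17320938408374786), 0.03250475972890854)
 fit [0.51412574 0.17410784]
 floor 109 [0.49731781 0.16047909 0.0358243 ]
 foot ((0.5124801993370056, 0.17199911177158356), (0.12559697031974792, 0.12250438332557678), 74.0101318359375)
top0 135 [0.51093123 0.16895158 0.06974721] ((0.511266827583313, 0.1706220507621765), 0.031964365392923355)
 fit [0.51087714 0.16994466]
 floor 205 [0.51034907 0.1760445  0.03007213]
 foot ((0.5120625495910645, 0.17020945250988007), (0.12271009385585785, 0.11778014898300171), 74.40986633300781)
```

View pics/w3.png

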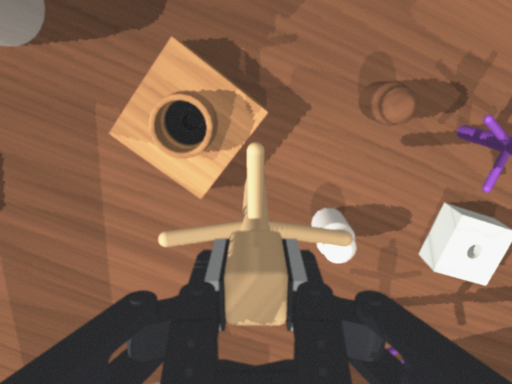

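View pics/s3.png

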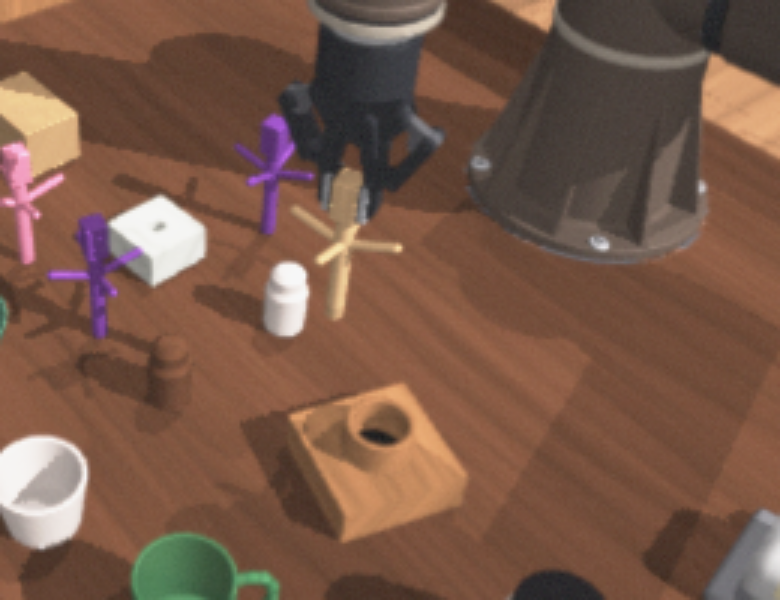

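```bash
python3 - <<'E'
from h import *
s,p=wristcam()
P,ok=cloud(p); d=np.hypot(P[:,0]-.5125,P[:,1]-.1708); k=ok&(d<.022)&(P[:,2]<.05)
Q=P[k]; print(k.sum(),np.percentile(Q[:,2],[0,5,25,50,75,95,100]))
for x in np.arange(-.02,.021,.005):
    print([ (lambda m: int(round(1000*np.median(Q[m,2]))) if m.any() else -1)((abs(Q[:,0]-.5125-x)<.0025)&(abs(Q[:,1]-.1708-y)<.0025)) for y in np.arange(-.02,.021,.005)])
g=p['color'][85:165,140:230].astype(float); g=np.clip(g*3,0,255).astype(np.uint8); save('w3c',cv2.resize(g,None,fx=6,fy=6,interpolation=2))
E
```

```text
1230 [-0.00039827  0.01015179  0.03138449  0.03225172  0.03282873  0.03362979
  0.03484259]
[-1, -1, 33, 32, 33, 33, 33, 32, -1]
[-1, 33, 33, 33, 33, 33, 32, 33, -1]
[33, 33, 32, 32, 32, 33, 32, 32, 33]
[33, 33, 32, 11, 11, 26, 33, 32, 33]
[33, 32, 33, 10, 11, 13, 32, 32, 32]
[32, 32, 32, 10, 10, 25, 32, 32, 33]
[-1, 33, 32, 33, 32, 32, 33, 32, 32]
[-1, -1, 33, 32, 32, 33, 33, 32, -1]
[-1, -1, -1, -1, 32, 32, 33, -1, -1]
```

View pics/w3c.png

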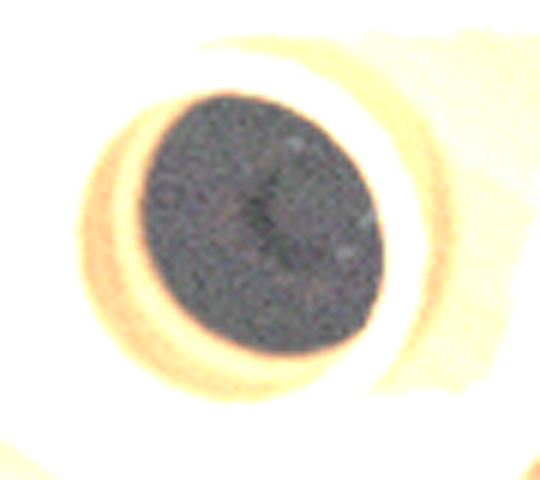

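The wrist depth picture shows a deep patch in the floor. I'll work out its centre from where the rays cross the floor plane, and use that as the starting point for the foot search.

```bash
python3 - <<'E'
from h import *
for rep in range(2):
    s,p=wristcam()
    P,ok=cloud(p); C=-p['R'].T@p['t']
    d=P-C; X=C+d*((.0325-C[2])/d[:,2])[:,None]
    r=np.hypot(X[:,0]-.5125,X[:,1]-.1708)
    k=ok&(r<.024)&(P[:,2]<.029)
    print(k.sum(),X[k].mean(0),cv2.minAreaRect(X[k,:2].astype(np.float32)))
    rim=ok&(abs(P[:,2]-.070)<.006)&(r<.06)&(np.hypot(P[:,0]-.5125,P[:,1]-.1708)<.036); Q=P[rim]
    # rim inner: well region pixels
    f=ok&(P[:,2]<.036)&(r<.03); print('floor centroid',X[f].mean(0),f.sum())
    print('foot at tcp', s['eef_pos'])
E
```

```text
206 [0.51377842 0.16810332 0.0325    ] ((0.5138031840324402, 0.16757437586784363), (0.020497702062129974, 0.01645534671843052), 87.45773315429688)
floor centroid [0.50953669 0.1732615  0.0325    ] 1507
foot at tcp [0.50765751 0.08856974 0.25607991]
203 [0.51377456 0.16806769 0.0325    ] ((0.5136914253234863, 0.16860273480415344), (0.019880639389157295, 0.01882975362241268), 77.21023559570312)
floor centroid [0.50954466 0.17332553 0.0325    ] 1501
foot at tcp [0.50776798 0.08784247 0.25626184]<stdin>:5: RuntimeWarning: divide by zero encountered in divide
<stdin>:5: RuntimeWarning: invalid value encountered in multiply
```

```bash
python3 -m creep '[[[0.002,0.02,0,0,0,0],[0.004,0.05,0,0,0,0],[0.0057,0.072,0,0,0,0],[0.0057,0.0795,0,0,0,0],[0.0057,0.0795,0,0,0,0],[0.0057,0.0795,-0.01,0,0,0],[0.0057,0.0795,-0.03,0,0,0],[0.0057,0.0795,-0.045,0,0,0],[0.0057,0.0795,-0.05,0,0,0],[0.0057,0.0795,-0.05,0,0,0]]]'
python3 - <<'E'
from h import *
s,p=wristcam(); print(s['eef_pos'],s['eef_rot'],s['wrist_force'],s['torque']); save('w4',p['color'])
p=camera('scene'); save('s4',cv2.resize(p['color'][160:290,250:400],None,fx=4,fy=4))
E
```

```text
clock: 6.53
eef_pos: [0.5126, 0.1654, 0.2048]
eef_rot: [0.982, 0.19, -0.002, 0.0]
wrist_force: [-0.3, -0.2, -2.0]
gripper_width: 0.0237
[0.51262189 0.16540553 0.20479746] [ 9.81814917e-01  1.89825254e-01 -2.41112336e-03  1.65476975e-04] [-0.31342277 -0.18495914 -2.01974131] [-0.01047719 -0.03394051 -0.05928331]
```

View pics/s4.png

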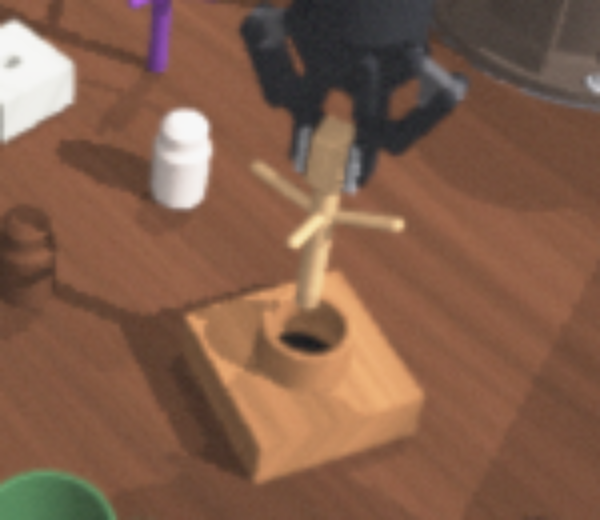

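```bash
python3 - <<'E'
from h import *
s=bot.read_state(); e=s['eef_pos']; print(e,s['wrist_force'],s['torque'])
p=camera('scene')
print((proj(p,[e+[0,0,d] for d in (.036,.019,-.02,-.116)])-[250,160])*4)
c=p['color'].astype(int); m=(c[...,0]>150)&(c[...,0]-c[...,2]>40)&(c[...,1]>0.72*c[...,0])
for r in range(208,240,2):
    u=np.where(m[r,300:360])[0]+300
    if len(u): print((r-160)*4,(u.min()-250)*4,(u.max()-250)*4,len(u))
P,ok=cloud(p); 
for a in np.arange(.08,.21,.01):
    kk=ok&(P[:,2]>a)&(P[:,2]<a+.01)&(abs(P[:,0]-e[0])<.03)&(abs(P[:,1]-e[1])<.02)
    if kk.sum(): print(round(a,2),kk.sum(),P[kk].mean(0))
E
```

```text
[0.51377347 0.16617146 0.20662095] [ 0.2481349  -0.15565034 -1.55637074] [ 0.02517587 -0.03406822 -0.01518767]
[[335.65505047 128.11820078]
 [331.60113098 149.16437119]
 [322.67508659 195.42171577]
 [302.7056682  298.50050073]]
192 204 352 13
200 200 336 11
208 312 352 11
216 308 400 24
224 296 400 19
232 288 328 11
240 284 328 12
248 292 328 8
256 308 324 5
264 304 324 6
272 304 324 6
280 304 332 8
288 284 340 13
296 280 344 12
304 296 352 10
312 348 360 4
0.09 12 [0.51847937 0.1715515  0.09702092]
0.1 16 [0.51783207 0.17090702 0.10517464]
0.11 15 [0.51845069 0.17229592 0.11522109]
0.12 16 [0.51898623 0.17115458 0.12520971]
0.13 18 [0.51820952 0.17216483 0.13436113]
0.14 19 [0.51872496 0.17102495 0.14494789]
0.15 14 [0.51849784 0.17271282 0.15457433]
0.16 14 [0.517371   0.17376112 0.16408826]
0.17 32 [0.5176841  0.16874276 0.17701547]
0.18 55 [0.52277793 0.16960251 0.18358232]
0.19 18 [0.52017995 0.17069536 0.19375956]
0.2 18 [0.52453561 0.17279    0.20725482]
```

View pics/w4.png

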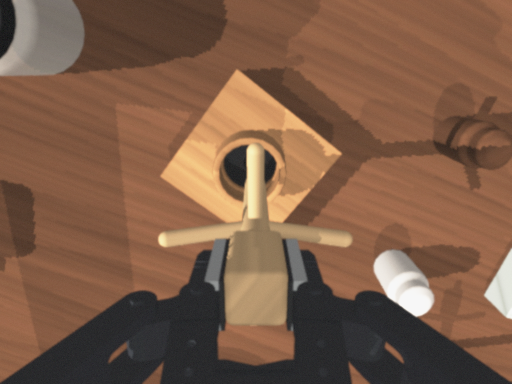

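```bash
python3 -m creep '[[[0,0.001,-0.01,0,0,0],[0,0.001,-0.025,0,0,0],[0,0.001,-0.037,0,0,0],[0,0.001,-0.045,0,0,0],[0,0.001,-0.049,0,0,0],[0,0.001,-0.05,0,0,0],[0,0.001,-0.05,0,0,0],[0,0.001,-0.05,0,0,0]]]'
```

```text
clock: 7.35
eef_pos: [0.5144, 0.1676, 0.1575]
eef_rot: [0.982, 0.19, -0.0, -0.0]
wrist_force: [0.2, 0.6, -0.9]
gripper_width: 0.0235
```

```bash
python3 -m creep '[[[0,0,-0.001,0,0,0],[0,0,-0.002,0,0,0],[0,0,-0.003,0,0,0],[0,0,-0.004,0,0,0],[0,0,-0.005,0,0,0],[0,0,-0.006,0,0,0],[0,0,-0.007,0,0,0],[0,0,-0.007,0,0,0]]]'
```

```text
clock: 8.02
eef_pos: [0.5143, 0.1675, 0.1503]
eef_rot: [0.982, 0.19, -0.0, -0.0]
wrist_force: [-0.2, -0.0, -0.9]
gripper_width: 0.0233
```

```bash
python3 -m creep '[[[0,0,-0.0005,0,0,0],[0,0,-0.001,0,0,0],[0,0,-0.0015,0,0,0],[0,0,-0.002,0,0,0],[0,0,-0.0025,0,0,0],[0,0,-0.003,0,0,0],[0,0,-0.003,0,0,0]]]'
```

```text
clock: 8.6
eef_pos: [0.5143, 0.1675, 0.1472]
eef_rot: [0.982, 0.19, -0.0, -0.0]
wrist_force: [-0.1, -0.6, -2.9]
gripper_width: 0.0237
```

```bash
python3 -m creep '[[[0,0,-0.0005,0,0,0],[0,0,-0.001,0,0,0],[0,0,-0.0015,0,0,0],[0,0,-0.002,0,0,0],[0,0,-0.0025,0,0,0],[0,0,-0.003,0,0,0],[0,0,-0.003,0,0,0]]]'
```

```text
clock: 9.18
eef_pos: [0.5142, 0.1675, 0.1441]
eef_rot: [0.982, 0.19, -0.0, -0.0]
wrist_force: [1.0, -0.3, -2.0]
gripper_width: 0.0237
```

```bash
python3 -m creep '[[[0,0,-0.0005,0,0,0],[0,0,-0.001,0,0,0],[0,0,-0.0015,0,0,0],[0,0,-0.002,0,0,0],[0,0,-0.0025,0,0,0],[0,0,-0.003,0,0,0],[0,0,-0.0035,0,0,0],[0,0,-0.004,0,0,0],[0,0,-0.004,0,0,0]]]'
```

```text
clock: 9.93
eef_pos: [0.5141, 0.1675, 0.1399]
eef_rot: [0.982, 0.19, -0.0, -0.0]
wrist_force: [-0.4, -0.2, -1.6]
gripper_width: 0.0233
```

```bash
python3 -m creep '[[[0,0,-0.001,0,0,0],[0,0,-0.002,0,0,0],[0,0,-0.003,0,0,0],[0,0,-0.004,0,0,0],[0,0,-0.005,0,0,0],[0,0,-0.006,0,0,0],[0,0,-0.006,0,0,0]]]'; 
```

```text
clock: 10.52
eef_pos: [0.514, 0.1675, 0.1337]
eef_rot: [0.982, 0.19, -0.001, -0.0]
wrist_force: [0.0, -0.6, -2.3]
gripper_width: 0.0237
```

```bash
python3 -m creep '[[[0,0,-0.001,0,0,0],[0,0,-0.002,0,0,0],[0,0,-0.003,0,0,0],[0,0,-0.004,0,0,0],[0,0,-0.005,0,0,0],[0,0,-0.005,0,0,0]]]'; python3 -m creep '[[[0,0,-0.0005,0,0,0],[0,0,-0.001,0,0,0],[0,0,-0.001,0,0,0]]]'
```

```text
clock: 11.02
eef_pos: [0.514, 0.1675, 0.1285]
eef_rot: [0.982, 0.19, -0.001, -0.0]
wrist_force: [-0.5, 0.0, -0.8]
gripper_width: 0.0238
clock: 11.27
eef_pos: [0.514, 0.1675, 0.1274]
eef_rot: [0.982, 0.19, -0.001, -0.0]
wrist_force: [0.3, 0.3, -1.4]
gripper_width: 0.0235
```

```bash
 python3 -m creep '[[[0,0,-0.0005,0,0,0],[0,0,-0.001,0,0,0],[0,0,-0.001,0,0,0]]]'
```

```text
clock: 11.52
eef_pos: [0.514, 0.1675, 0.1265]
eef_rot: [0.982, 0.19, -0.001, -0.0]
wrist_force: [-0.0, 0.7, 1.2]
gripper_width: 0.0237
```

```bash
 python3 -m creep '[[[0,0,-0.0005,0,0,0],[0,0,-0.0005,0,0,0],[0,0,-0.0005,0,0,0]]]'
python3 - <<'E'
from h import *
f=[]
for i in range(4):
    s,p=wristcam(); f.append(s['wrist_force'])
print(np.mean(f,0),s['eef_pos'],s['torque']); save('w5',p['color'])
p=camera('scene'); save('s5',cv2.resize(p['color'][160:290,250:400],None,fx=4,fy=4))
E
```

```text
clock: 11.77
eef_pos: [0.514, 0.1675, 0.126]
eef_rot: [0.982, 0.19, -0.001, -0.0]
wrist_force: [-0.5, -0.8, 1.9]
gripper_width: 0.0231
[-0.35521506 -0.00226137  1.45076893] [0.51403934 0.16753143 0.12602182] [0.03663522 0.0333375  0.05849461]
```

View pics/s5.png

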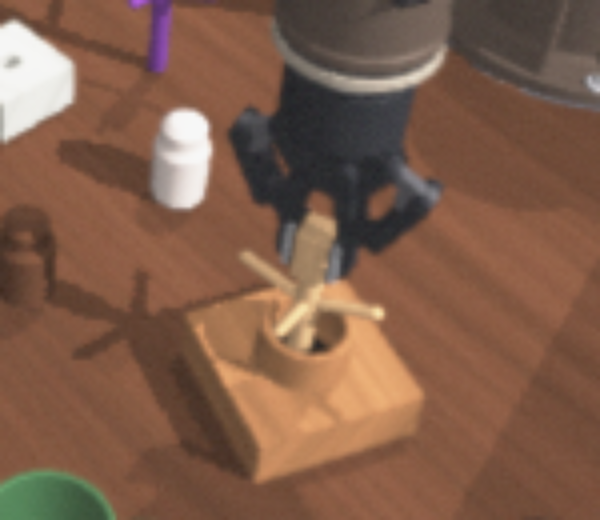

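The post is seated: the arms sit just above the collar rim and the TCP is at the height expected for a foot at 11 mm. I'll take off the preload and release.

```bash
 python3 -m creep '[[[0,0,0.0005,0,0,0],[0,0,0.001,0,0,0],[0,0,0.001,0,0,0]]]' - 20; python3 -m creep '[[[0,0,0,0,0,0],[0,0,0,0,0,0],[0,0,0,0,0,0],[0,0,0,0,0,0],[0,0,0,0,0,0],[0,0,0,0,0,0],[0,0,0,0,0,0],[0,0,0,0,0,0]]]' 0.05; python3 -m creep '[[[0,0,0,0,0,0],[0,0,0,0,0,0],[0,0,0,0,0,0],[0,0,0,0,0,0]]]' 0.085
python3 - <<'E'
from h import *
p=camera('scene'); save('s6',cv2.resize(p['color'][160:290,250:400],None,fx=4,fy=4))
E
```

```text
clock: 12.27
eef_pos: [0.5141, 0.1675, 0.1271]
eef_rot: [0.982, 0.19, -0.001, -0.0]
wrist_force: [-1.3, 0.2, -1.2]
gripper_width: 0.0236
clock: 12.93
eef_pos: [0.5141, 0.1675, 0.1271]
eef_rot: [0.982, 0.19, -0.001, -0.0]
wrist_force: [0.1, 0.4, 0.2]
gripper_width: 0.0499
clock: 13.27
eef_pos: [0.5141, 0.1675, 0.1271]
eef_rot: [0.982, 0.19, -0.001, -0.0]
wrist_force: [0.3, -0.1, -0.4]
gripper_width: 0.0852
```

View pics/s6.png

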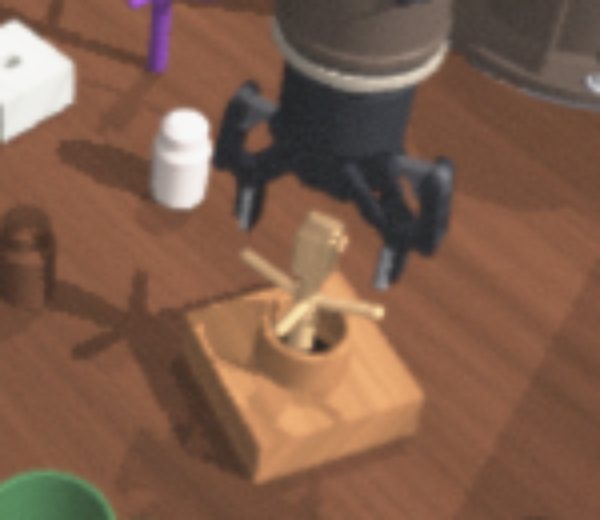

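The post stands free between the open fingers, with its head at about (318,245) in the crop. I'll retreat straight up.

```bash
 python3 -m creep '[[[0,0,0.01,0,0,0],[0,0,0.03,0,0,0],[0,0,0.06,0,0,0],[0,0,0.09,0,0,0],[0,0,0.12,0,0,0],[0,0,0.14,0,0,0],[0,0,0.14,0,0,0],[0,0,0.14,0,0,0],[0,0,0.14,0,0,0]]]'
python3 - <<'E'
from h import *
s,p=wristcam(); save('w7',p['color']); print(s['eef_pos'],s['wrist_force'])
def head(p,tag):
    P,ok=cloud(p)
    k=ok&(P[:,2]>.153)&(P[:,2]<.175)&(np.hypot(P[:,0]-.514,P[:,1]-.168)<.03)
    print(tag,k.sum(),P[k].mean(0),np.median(P[k,2]),cv2.minAreaRect(P[k,:2].astype(np.float32)))
    for a in (.115,.125,.135,.145):
        kk=ok&(P[:,2]>a)&(P[:,2]<a+.01)&(np.hypot(P[:,0]-.514,P[:,1]-.168)<.03); print('  ',a,kk.sum(),P[kk].mean(0) if kk.any() else '')
head(p,'wrist')
p=camera('scene'); save('s7',p['color']); head(p,'scene')
p=camera('top'); save('t7',p['color']); head(p,'top')
E
```

```text
clock: 14.07
eef_pos: [0.5137, 0.1674, 0.267]
eef_rot: [0.982, 0.19, -0.001, -0.0]
wrist_force: [0.6, 0.6, 0.1]
gripper_width: 0.085
[0.51368973 0.16738889 0.26698599] [0.56386278 0.57051562 0.12144483]
wrist 975 [0.51540358 0.16810615 0.16146699] 0.16185011627494564 ((0.5141862034797668, 0.16760580241680145), (0.024388696998357773, 0.023110732436180115), 21.85943031311035)
   0.115 1 [0.51801166 0.18207269 0.12491411]
   0.125 82 [0.52503166 0.17178322 0.12954011]
   0.135 85 [0.52498142 0.17196103 0.13993275]
   0.145 95 [0.52487147 0.17213    0.14998582]
scene 91 [0.51693041 0.171509   0.16067264] 0.1618464971343552 ((0.515598475933075, 0.17055587470531464), (0.025639628991484642, 0.02382230944931507), 17.672809600830078)
   0.115 9 [0.52129511 0.17334351 0.11950691]
   0.125 28 [0.52136764 0.17443646 0.12956694]
   0.135 30 [0.52209614 0.17590008 0.13969979]
   0.145 32 [0.52091225 0.17554872 0.149874  ]
top 21 [0.5040596  0.16363732 0.16069791] 0.16144459575272102 ((0.503381073474884, 0.1642339527606964), (0.02265157178044319, 0.013219308108091354), 82.77513885498047)
   0.115 1 [0.51637678 0.15633812 0.12360463]
   0.125 4 [0.50804672 0.15728871 0.13040719]
   0.135 3 [0.51095748 0.15758552 0.13780344]
   0.145 5 [0.51164783 0.15719819 0.15008913]
```

View pics/w7.png

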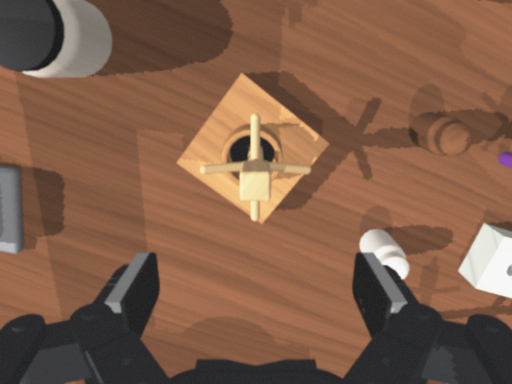

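View pics/s7.png

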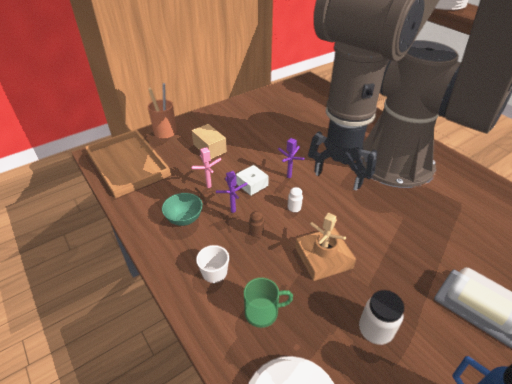

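The head top reads 0.162 m, against 0.163 m expected; the camera read about 1.4 mm low at the start too. The side face is vertical and the bystanders are in their places. Handing in.

```bash
python3 -c "
from cell import bot
print(bot.close_job())"
```

```text
the job is handed in; nothing more can be done
None
```

The wooden post is out of the drying block and fully home in the cup-tree stand, upright and released. I handed the job in with the clock at about 14 s.

- **Search:** I did not need to slide the foot about over the floor. The wrist camera's depth picture showed the hole about 3 mm from the middle of the well, and the foot went straight in when lowered there in small steps.
- **Force:** I felt no contact until the post reached the bottom, where the push was about 3.5 N. I backed that off before opening the fingers.
- **Seating:** The head top read 0.162 m against 0.163 m expected. The camera read about as low before the lift, so the post is at full depth. Its side face is vertical to within a fraction of a millimetre over 20 mm in the wrist view.
- **Table:** In the last scene view the bystanders and the three look-alike posts look unmoved, and the gripper is about 10 cm clear above the post.
- **Disagreement:** The last top-camera reading put the head about 1 cm off from the other two cameras. It rested on only 21 depth points, I took it to be the arm blocking the view, and did not look at that picture.

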